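Seat the blue sensor board in its carrier

ROBOT

A 6-joint arm with a two-finger parallel gripper is mounted at the origin on the work surface. World frame = base frame: x ahead of the robot, y to its left, z up, the work surface at z = 0. Lengths are in mm, angles in rad, forces in N, time in s.
With the tool pointing down it reaches from about 275 to 975 mm from the base axis. Payload 8.4 kg.
Tool frame: the origin (TCP) lies on the centre line of the jaws, within the pads' length; the fingertips stand manip.tip_reach ahead of it and the grasp point (between the pads) is the TCP (manip.tip_reach is the distance from the TCP to the fingertips, in mm); z points along the fingers, y is the line along which they close (so a half turn about z gives the same grasp; the last joint's range is limited). The gripper opens to 92 mm and grips with 3 to 60 N. Pads are 20 mm wide; open, the fingers measure 128 mm over their backs; the gripper's body (75 mm by 189 mm) begins 69 mm behind the grasp point.
Start: joints at [-1.107, 0.353, 1.633, -0, 1.155, -0.002], TCP at [280.71, -558.417, 233.583] pointing down, gripper open.
Joint ranges: [-2.63, 2.63], [-0.92, 2.1], [0.06, 2.66], [-1.3, 4.44], [0, 2.69], [-3.02, 3.02]. Speed limits (rad/s): [2.22, 2.22, 2.79, 3.14, 3.14, 3.14].

INTERFACE

Orientations are given as a rotation vector (axis times angle).
In Python, from cell import manip, cams gives the robot as it stands.
- The arm moves only by the shell command python3 -m crank 'ROWS' [FORCE]. ROWS is JSON, a list that holds one entry, the list of rows, each a list of 7 numbers: the shift along the tool's x, y, z each as a share of 1000 mm, from -1 to 1, then the turn, a rotation vector about the tool's x, y, z each as a share of 360 degrees, from -1 to 1, then the finger opening in mm, from 0 to 91.9. A call has exactly 10 rows; each row is the pose to reach, as a shift and turn from the pose commanded when the call began, along the tool's axes at that moment, turning the shorter way round; what a row does not reach only later rows make up. A row lasts 1/10 s, in which the tool goes at most 50 mm and 8.59 degrees, less where a joint would pass 70% of its speed; a pose out of reach is approached as far as the arm can. A call with a number of a shift or a turn outside -1 to 1 is refused whole. A call with a gripper value outside its range is refused whole. The fingers move at their own pace and stop on an object; FORCE is the grip in N (left out, the last holds). Time passes only in rows, so rows that repeat a pose let the fingers close, or fill a call up. It gives the time, the measured TCP pose, the force, the opening and the grip force at its end, in the units of the state.
- manip.get_obs(): the state, without advancing time (a new reading comes with each control period).
- cams.camera(name): name is "side" or "top" or "wrist"; returns the picture (420x560x3 uint8, blue, green, red); there is no depth.
- cams.camera_model(name): a dict with "fovy" (degrees; the focal length in pixels is half the picture's height over the tangent of half this angle, whatever the lens; pixels are square), "cx", "cy" (the principal point, pixels), "origin" and "orientation" of the camera in the world. Camera axes: x right, y down, z forward; pixel columns grow to the right and rows downward; lengths in mm; the calibration is good to about 2 mm. The wrist camera is an equidistant fisheye: a pixel r from the principal point sees the ray r / f radians off the axis. A picture is of the moment at which its call begins: read the wrist's pose just before it. camera_model takes no time and is no camera call; for the wrist camera it gives the pose at the moment of the call.
- manip.job_done(): hands the job in; it is judged then, once.
The state is a dict: "time_s": time; "joints": joint angles; "qd": joint speeds; "joint_efforts": joint torques, N m; "tool_pos": TCP position; "orientation": TCP orientation; "wrist_force": force on the tool from outside, world axes, zero at the start; "ft_torque": the same for the moment, N m; "grip_width": opening from 0.0 (shut) to 1.0 (fully open); "grip_force": force on a finger pad.
Only numpy, scipy, OpenCV 4.12 (cv2) and the standard library are available. Lean on these libraries where they do the work, as an engineer would, in place of code of your own. Each camera call takes 0.05 s, during which the arm holds its last target. There are 200 camera calls.

TASK

The blue sensor board of the measuring machine is pulled part-way out of its white carrier. Slide it in along the two black card guides, keeping its orange levers open, until it is home or nearly so, then swing both orange ejector levers of that carrier fully inwards so that they lie across the front panel and hold the board home. Leave the green board beside it as it is.

Things in the scene. Friction and masses are not known exactly. Their poses are not given: they have to be found in the camera images.
- blue_board: Loose flat blue circuit board, 160 (x) x 120 (y) x 4 mm, 0.25 kg, with an upright panel (120 wide, 36 tall, 6 thick) at its robot end; a blue fin (14 wide, top 36 up) juts 20 mm to -x from mid-panel. 8 mm pins on the panel face at y +-55. Origin: middle of the panel face, board underside; x = slide-in way, z up. Starts in its guides, pulled out 60-85 mm; slides with 1-4 N.
- carrier: Fixed white slab, 35 mm tall, x -75..200, y -95..95 mm, holding the blue board. Origin on the table; x = slide-in way, z up. Home: blue_board's origin at (0, 0, 35 mm) here, axes parallel; a stop lies 3 mm beyond. Black C-shaped card guides, 14 mm tall, x 12..182, y +-(62..74), 2 mm side play. Lever hinges (vertical): x -9, y +74 (left), -74 (right). Green board's carrier looks alike.
- carrier_left (a joint): Left (+y) orange lever of the blue board's carrier, rad: a blade 54 mm long from its hinge axis, 10 mm thick, z 40-72 mm. 0: points to carrier -x; negative: splayed outward; 1.57: closed, pointing to -y across the panel. Starts -0.35 to 0, stays where left (under 1 N at its end). Closing, it presses the panel's pin and drives the board home from up to 35 mm out.
- carrier_right (a joint): Right (-y) lever of the same carrier, the mirror image: 0 points to carrier -x, negative is splayed outward, 1.57 is fully closed, pointing to +y across the panel.
- green_board: A green board of the same shape with a green fin, part-way out of its own carrier beside the first; origin and axes as for the blue one. To be left alone.
There are look-alikes about, which are no part of the job. Of the things that look like the blue_board, the largest one is meant.

How it is judged:
By the outcome, as a careful person would: the job done as asked, in the order asked, and still so for the second after the job is handed in, with the robot touching nothing.
It also fails if it takes over 50 s, if anything falls off the work surface, if the arm or the gripper's body presses on something with over 40 N, if the wrist force passes 120 N, or if a joint passes its speed limit or range.

## Working session

There is one attempt and no reset: what is moved stays moved. The work goes in short steps, Python scripts to look and compute and a shell command to move; the robot and the scene stay as the last step left them, time stands still between calls to the robot, and variables do not carry over. Pictures are saved under pics/ and viewed, at most 10 in all, crops included, and the job is handed in when it is done.

```bash
mkdir -p pics; python3 - <<'E'
from cell import manip, cams
import cv2
print(manip.tip_reach, manip.get_obs())
for n in("top","side"):
    cv2.imwrite(f"pics/{n}0.png",cams.camera(n)); print(n,cams.camera_model(n))
E
```

```text
19.0 {'time_s': 0.0, 'joints': array([-1.10740580e+00,  3.53636094e-01,  1.63410941e+00, -2.41697592e-05,
        1.15522465e+00, -2.41335296e-03]), 'qd': array([ 1.55796278e-03, -1.53749105e-03, -2.67577966e-05,  1.36996347e-03,
       -5.80959913e-05,  8.32212829e-05]), 'joint_efforts': array([-5.39393324e-03, -5.93848622e+01, -3.34218585e+01,  6.93328539e-02,
        2.36469728e-02, -1.15510907e-04]), 'tool_pos': array([ 280.49077179, -558.00329343,  232.88179678]), 'orientation': array([-3.05546837e+00, -7.24792678e-01,  5.27903129e-04]), 'wrist_force': array([-0.43540228, -0.09551952, -0.29558496]), 'ft_torque': array([ 0.01554598, -0.00139788, -0.03122595]), 'grip_force': 0.0, 'grip_width': 1.0003020424080282}
top {'fovy': 42.23683030964865, 'cx': 278.24092759181855, 'cy': 206.88225519197286, 'origin': array([ 283.49244618,   -3.89056456, 1500.19090388]), 'orientation': array([-2.13162623,  2.18531525, -0.13786661])}
side {'fovy': 48.86056620303618, 'cx': 277.6091863403276, 'cy': 211.80506379955727, 'origin': array([-213.97811866,  697.22276521,  613.66555411]), 'orientation': array([-0.93661149,  2.28451632, -1.27764147])}
```

View pics/top0.png

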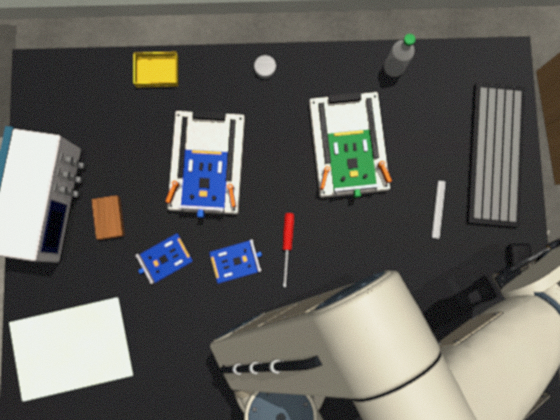

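View pics/side0.png

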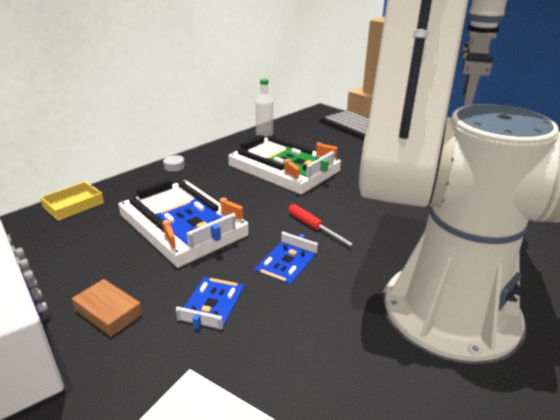

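The top view shows three blue candidates: the board in the white carrier at (205,180), and two smaller loose boards at (163,258) and (236,261). I choose the one in the carrier because it is the largest and sits in guides with levers. The green board is at (352,160). Next I'll check that choice in an enlarged crop.

```bash
python3 - <<'E'
import cv2
im=cv2.imread("pics/top0.png")[100:225,150:260]
cv2.imwrite("pics/crop0.png",cv2.resize(im,None,fx=4.8,fy=4.8,interpolation=cv2.INTER_CUBIC))
E
```

```text
(no output)
```

View pics/crop0.png

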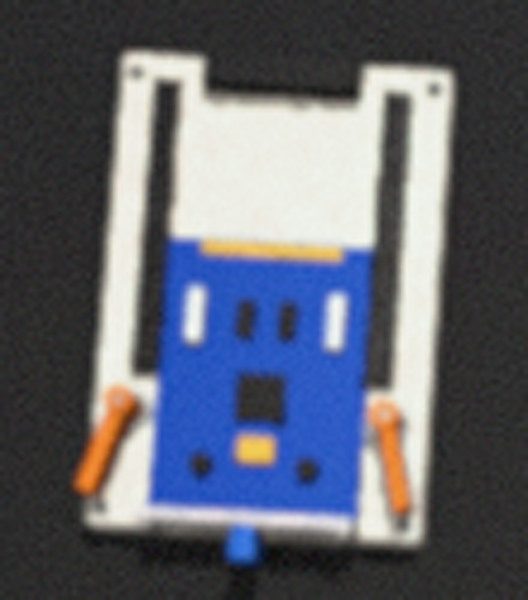

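The crop confirms it: the large blue board sits in the carrier's guides, with its fin at crop (241,545). The orange levers have hinges at (122,398) and (384,411), and tips at (88,490) and (402,510).

```bash
cat > h.py <<'E'
import numpy as np
from cell import manip, cams
from scipy.spatial.transform import Rotation as R
from scipy.optimize import least_squares
C=lambda X,Y,t,p:np.array([X+np.cos(t)*p[0]-np.sin(t)*p[1],Y+np.sin(t)*p[0]+np.cos(t)*p[1],p[2]])
def proj(m,P):
    f=210/np.tan(np.radians(m["fovy"]/2)); q=R.from_rotvec(m["orientation"]).inv().apply(np.asarray(P)-m["origin"])
    return np.array([m["cx"]+f*q[0]/q[2],m["cy"]+f*q[1]/q[2]])
def ray(m,u,v,z):
    f=210/np.tan(np.radians(m["fovy"]/2)); d=R.from_rotvec(m["orientation"]).apply([(u-m["cx"])/f,(v-m["cy"])/f,1])
    return m["origin"]+d*(z-m["origin"][2])/d[2]
E
python3 - <<'E'
from h import *
m=cams.camera_model("top"); k=lambda u,v:np.array([150+(u+.5)/4.8-.5,100+(v+.5)/4.8-.5])
obs=[((200,95,35),k(122,52)),((200,-95,35),k(454,70)),((-75,95,35),k(85,523)),((-75,-95,35),k(423,545)),((-9,74,72),k(122,398)),((-9,-74,72),k(384,411))]
r=least_squares(lambda s:np.concatenate([proj(m,C(*s,p))-q for p,q in obs]),[500,180,0])
print(r.x,np.round(r.fun,1)); X,Y,t=r.x
def loc(u,v,z):
    p=ray(m,*k(u,v),z)-[X,Y,0]; return np.round([np.cos(t)*p[0]+np.sin(t)*p[1],-np.sin(t)*p[0]+np.cos(t)*p[1]],1)
for n,a in dict(finEnd=(241,563,71),finMid=(242,545,71),backL=(172,238,39),backR=(375,250,39),panL=(150,511,71),panR=(353,522,71),hL=(122,398,72),tipL=(88,490,72),hR=(384,411,72),tipR=(402,510,72)).items(): print(n,loc(*a))
E
```

```text
[ 5.36609003e+02  1.89004322e+02 -8.06505761e-02] [ 0.5 -0.  -0.4 -0.1  0.2 -0.  -0.4 -0.7 -0.4  0.2  0.5  0.6]
finEnd [-96.3   0.4]
finMid [-86.4   0.6]
backL [90.9 58.3]
backR [ 90.5 -58. ]
panL [-70.4  52.7]
panR [-70.2 -59.6]
hL [-8.4 72.9]
tipL [-60.7  87.6]
hR [ -7.5 -72.6]
tipR [-62.2 -86.2]
```

```bash
cat >> h.py <<'E'
CX,CY,CT=536.6,189.0,-0.0807
def loc(p): 
    p=np.asarray(p,float)-[CX,CY,0]; c,s=np.cos(CT),np.sin(CT); return np.array([c*p[0]+s*p[1],-s*p[0]+c*p[1],p[2]])
def to(x,y,z,yaw=0):
    "row numbers that bring the TCP to carrier (x,y,z), tool down, tool x at carrier angle yaw (or half turn), shorter"
    o=manip.get_obs(); A=R.from_rotvec(o["orientation"]); P=C(CX,CY,CT,(x,y,z))
    best=None
    for h in (0,np.pi):
        a=CT+yaw+h; T=R.from_euler("z",a)*R.from_euler("x",np.pi); v=(A.inv()*T).as_rotvec()
        if best is None or np.linalg.norm(v)<np.linalg.norm(best): best=v
    print("now",np.round(loc(o["tool_pos"]),1),"F",np.round(R.from_euler("z",-CT).apply(o["wrist_force"]),1),"j6",round(o["joints"][5],2),"t",o["time_s"])
    print("shift",np.round(A.inv().apply(P-o["tool_pos"])/1000,4),"turn",np.round(best/2/np.pi,4))
E
python3 -c "
from h import *
to(-84,0,160)"
```

```text
now [-195.  -765.3  232.9] F [-0.4  0.1  0.3] j6 -0.0 t 0.1
shift [ 0.4926 -0.596   0.0737] turn [-0.0002  0.0001  0.087 ]
```

```bash
python3 -m crank '[[[0.03,-0.037,0,0,0,0.01,40],[0.06,-0.074,0,0,0,0.02,40],[0.09,-0.111,0,0,0,0.03,40],[0.12,-0.148,0,0,0,0.04,40],[0.15,-0.185,0,0,0,0.05,40],[0.18,-0.222,0,0,0,0.06,40],[0.21,-0.259,0,0,0,0.07,40],[0.24,-0.296,0,0,0,0.08,40],[0.27,-0.333,0,0,0,0.087,40],[0.3,-0.37,0,0,0,0.087,40]]]' 20; python3 -c "
from h import *
to(-84,0,160)"
```

```text
time_s: 1.1
tool_pos: [382.4, -91.3, 233.6]
orientation: [3.139, -0.13, 0.0]
wrist_force: [0.7, -0.1, 0.4]
grip_width: 0.435
grip_force: 0.0
now [-131.1 -291.8  233.6] F [ 0.8 -0.   0.4] j6 1.42 t 1.1
shift [ 0.0465 -0.2919  0.0736] turn [ 0.     -0.     -0.0003]
```

```bash
python3 -m crank '[[[0.007,-0.045,0.008,0,0,0,40],[0.014,-0.09,0.016,0,0,0,40],[0.021,-0.135,0.026,0,0,0,40],[0.028,-0.18,0.036,0,0,0,40],[0.035,-0.22,0.046,0,0,0,40],[0.042,-0.26,0.06,0,0,0,40],[0.0465,-0.292,0.074,0,0,0,40],[0.0465,-0.292,0.074,0,0,0,40],[0.0465,-0.292,0.074,0,0,0,40],[0.0465,-0.292,0.074,0,0,0,40]]]' 20; python3 - <<'E'
from h import *
import cv2
to(-84,0,160); print(cams.camera_model("wrist")); cv2.imwrite("pics/w1.png",cams.camera("wrist"))
E
```

```text
time_s: 2.1
tool_pos: [452.2, 193.4, 159.7]
orientation: [3.139, -0.127, -0.001]
wrist_force: [-0.0, 0.3, 0.3]
grip_width: 0.432
grip_force: 0.0
now [-84.5  -2.4 159.7] F [-0.   0.3  0.3] j6 2.05 t 2.1
shift [ 0.0005 -0.0024 -0.0003] turn [ 0.0001  0.0001 -0.0001]
{'fovy': 65.70646984690485, 'cx': 279.07773454507276, 'cy': 207.2071361045679, 'origin': array([529.54893899, 186.29731796, 311.17200436]), 'orientation': array([ 1.9872374 , -2.15723625, -0.3086483 ])}
```

View pics/w1.png

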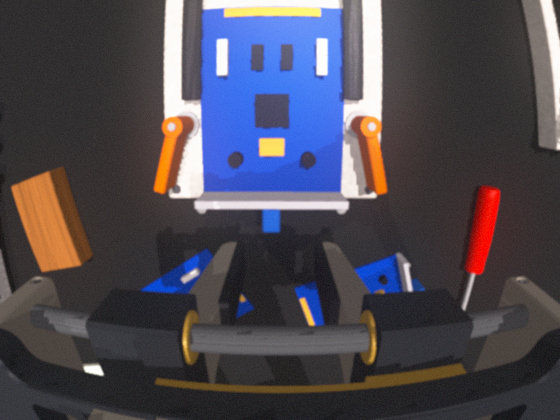

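The wrist view shows the fin from (271,210) to (271,231), the hinges at (173,127) and (371,127), and the lever tips near (161,190) and (380,190). The open fingers straddle the line of the fin.

```bash
cat >> h.py <<'E'
def fish(m,u,v,z):
    f=210/np.tan(np.radians(m["fovy"]/2)); d=np.array([u-m["cx"],v-m["cy"]]); r=np.linalg.norm(d); th=r/f
    w=R.from_rotvec(m["orientation"]).apply([*(d/r*np.sin(th)),np.cos(th)]); return loc(m["origin"]+w*(z-m["origin"][2])/w[2]).round(1)
E
python3 - <<'E'
from h import *
m=cams.camera_model("wrist")
for n,u,v,z in [("hL",173,127,72),("hR",371,127,72),("fin0",271,210,71),("fin1",271,231,71),("panL",197,202,71),("panR",347,202,71),("tipL",161,190,72),("tipR",380,190,72)]: print(n,fish(m,u,v,z))
to(-87,0,60)
E
```

```text
hL [-13.3  76.7  72. ]
hR [-14.1 -72.2  72. ]
fin0 [-79.1   2.9  71. ]
fin1 [-96.4   3.1  71. ]
panL [-72.5  61.   71. ]
panR [-72.7 -56.1  71. ]
tipL [-62.2  90.   72. ]
tipR [-62.7 -82.1  72. ]
now [-84.3  -2.5 159.9] F [ 0.2  0.2 -0.5] j6 2.05 t 2.15
shift [-0.0027 -0.0025  0.0999] turn [ 0.     -0.     -0.0002]
```

```bash
sed -i 's/^CX,CY,CT=.*/CX,CY=536.6-2.8,189.0+2.2; CT=-0.0807/' h.py; python3 -c "
from h import *
to(-84.5,0,62)"
```

```text
now [-81.3  -4.5 159.9] F [ 0.2  0.2 -0.5] j6 2.05 t 2.15
shift [-0.0032 -0.0045  0.0979] turn [ 0.     -0.     -0.0002]
```

```bash
python3 -m crank '[[[-0.003,-0.0045,0.025,0,0,0,40],[-0.003,-0.0045,0.05,0,0,0,40],[-0.003,-0.0045,0.075,0,0,0,40],[-0.003,-0.0045,0.09,0,0,0,40],[-0.003,-0.0045,0.098,0,0,0,40],[-0.003,-0.0045,0.098,0,0,0,40],[-0.003,-0.0045,0.098,0,0,0,0],[-0.003,-0.0045,0.098,0,0,0,0],[-0.003,-0.0045,0.098,0,0,0,0],[-0.003,-0.0045,0.098,0,0,0,0]]]' 10; python3 - <<'E'
from h import *
import cv2
to(-11,0,62); print(manip.get_obs()["grip_width"]*92); cv2.imwrite("pics/w2.png",cams.camera("wrist"))
E
```

```text
time_s: 3.15
tool_pos: [450.3, 199.1, 62.3]
orientation: [-3.139, 0.127, -0.002]
wrist_force: [-0.1, 0.5, 4.0]
grip_width: 0.151
grip_force: 10.0
now [-83.8   1.2  62.3] F [-0.2  0.5  4. ] j6 2.06 t 3.15
shift [0.0728 0.0012 0.0003] turn [-0.0001 -0.0002  0.    ]
13.934559773895387
```

View pics/w2.png

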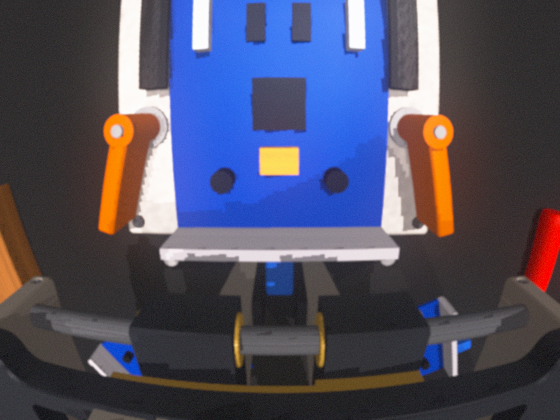

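The fin is held: 13.9 mm opening, the fin between the fingers at (280,278), and both levers still open. Next I push the board in.

```bash
python3 -m crank '[[[0.007,0,0,0,0,0,0],[0.014,0,0,0,0,0,0],[0.021,0,0,0,0,0,0],[0.028,0,0,0,0,0,0],[0.035,0,0,0,0,0,0],[0.042,0,0,0,0,0,0],[0.049,0,0,0,0,0,0],[0.055,0,0,0,0,0,0],[0.06,0,0,0,0,0,0],[0.06,0,0,0,0,0,0]]]' 15; python3 - <<'E'
from h import *
import cv2
to(-11,0,62); m=cams.camera_model("wrist"); cv2.imwrite("pics/w3.png",cams.camera("wrist"))
E
```

```text
time_s: 4.2
tool_pos: [509.8, 194.2, 62.1]
orientation: [-3.139, 0.127, 0.001]
wrist_force: [-1.4, 0.0, 6.5]
grip_width: 0.154
grip_force: 15.0
now [-24.2   1.   62.1] F [-1.4 -0.1  6.5] j6 2.01 t 4.2
shift [0.0132 0.001  0.0001] turn [-0.      0.0001 -0.    ]
```

View pics/w3.png

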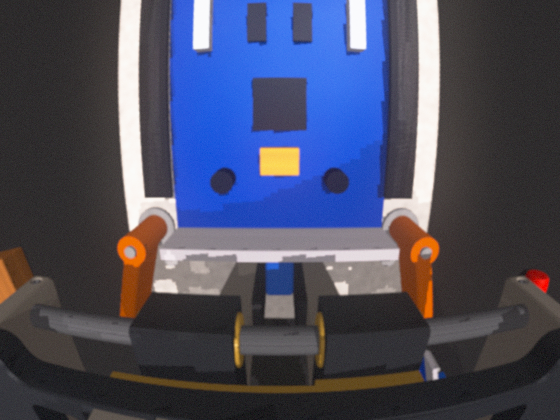

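The board moved with the gripper and the levers are still open. The hinges are at (131,250) and (424,250), and the panel's near top edge is level with them at about y=252.

```bash
python3 - <<'E'
from h import *
m=cams.camera_model("wrist")
for a in [(131,250,72),(424,250,72),(165,252,71),(395,252,71),(280,296,71)]: print(fish(m,*a))
E
```

```text
[-10.7  76.1  72. ]
[-10.7 -73.8  72. ]
[-11.5  57.4  71. ]
[-11.7 -57.9  71. ]
[-35.4  -0.2  71. ]
```

```bash
python3 -m crank '[[[0.002,0.0005,0,0,0,0,0],[0.004,0.0005,0,0,0,0,0],[0.006,0.0005,0,0,0,0,0],[0.008,0.0005,0,0,0,0,0],[0.009,0.0005,0,0,0,0,0],[0.009,0.0005,0,0,0,0,0],[0.009,0.0005,0,0,0,0,0],[0.009,0.0005,0,0,0,0,0],[0.009,0.0005,0,0,0,0,0],[0.009,0.0005,0,0,0,0,0]]]' 15; python3 - <<'E'
from h import *
to(-11,0,62)
E
```

```text
time_s: 5.25
tool_pos: [517.7, 192.9, 62.2]
orientation: [3.139, -0.127, -0.003]
wrist_force: [-5.4, 0.2, 10.3]
grip_width: 0.153
grip_force: 15.0
now [-16.2   0.4  62.2] F [-5.4 -0.2 10.3] j6 2.0 t 5.25
shift [0.0052 0.0004 0.0002] turn [ 0.      0.0003 -0.    ]
```

The board is about 2 mm from home. I release the fin and rise, then move to the outside of the left lever.

```bash
python3 -m crank '[[[0,0,0,0,0,0,40],[0,0,0,0,0,0,40],[0,0,0,0,0,0,40],[0,0,0,0,0,0,40],[0,0,-0.02,0,0,0,40],[0,0,-0.045,0,0,0,40],[0,0,-0.065,0,0,0,0],[0,0,-0.075,0,0,0,0],[0,0,-0.075,0,0,0,0],[0,0,-0.075,0,0,0,0]]]' 15; python3 - <<'E'
from h import *
import cv2
to(-58,120,137); to(-58,120,62)
m=cams.camera_model("wrist"); cv2.imwrite("pics/w4.png",cams.camera("wrist"))
E
```

```text
time_s: 6.25
tool_pos: [518.4, 192.7, 136.0]
orientation: [3.139, -0.127, -0.0]
wrist_force: [-0.3, -0.0, -0.4]
grip_width: 0.107
grip_force: 0.0
now [-15.5   0.3 136. ] F [-0.3 -0.1 -0.4] j6 2.0 t 6.25
shift [-0.0426 -0.1197 -0.001 ] turn [ 0.  0. -0.]
now [-15.5   0.3 136. ] F [-0.3 -0.1 -0.4] j6 2.0 t 6.25
shift [-0.0425 -0.1197  0.074 ] turn [ 0.  0. -0.]
```

View pics/w4.png

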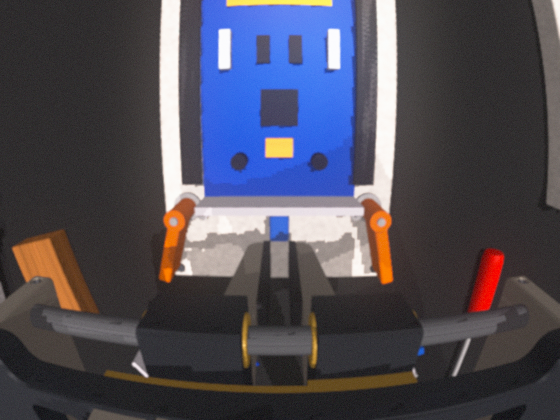

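The board's panel is now level with the hinges, and both levers are open: left from (174,222) to (166,280), right from (380,222) to (387,280).

```bash
python3 -m crank '[[[-0.014,-0.04,0,0,0,0,0],[-0.028,-0.08,0,0,0,0,0],[-0.0425,-0.12,0,0,0,0,0],[-0.0425,-0.12,0,0,0,0,0],[-0.0425,-0.12,0.025,0,0,0,0],[-0.0425,-0.12,0.05,0,0,0,0],[-0.0425,-0.12,0.068,0,0,0,0],[-0.0425,-0.12,0.074,0,0,0,0],[-0.0425,-0.12,0.074,0,0,0,0],[-0.0425,-0.12,0.074,0,0,0,0]]]' 15; python3 - <<'E'
from h import *
to(-24,47,62)
print("lever path, shift from here (tool x, tool y):")
o=loc(manip.get_obs()["tool_pos"])
for d in range(-10,91,10):
    t=np.radians(d); c=np.array([-9,74])+45*np.array([-np.cos(t),-np.sin(t)])+5*np.array([-np.sin(t),np.cos(t)])+[-10,18]
    print(d,np.round(c,1),np.round((c-o[:2])*[1,-1]/1000,4))
E
```

```text
time_s: 7.3
tool_pos: [486.4, 315.7, 63.0]
orientation: [-3.139, 0.127, -0.0]
wrist_force: [0.4, 0.6, 0.9]
grip_width: 0.001
grip_force: 0.0
now [-57.3 120.3  63. ] F [0.3 0.6 0.9] j6 2.23 t 7.3
shift [0.0334 0.0733 0.0009] turn [-0.     -0.     -0.0001]
lever path, shift from here (tool x, tool y):
-10 [-62.4 104.7] [-0.0051  0.0155]
0 [-64.  97.] [-0.0067  0.0233]
10 [-64.2  89.1] [-0.0069  0.0312]
20 [-63.   81.3] [-0.0057  0.039 ]
30 [-60.5  73.8] [-0.0031  0.0464]
40 [-56.7  66.9] [0.0006 0.0534]
50 [-51.8  60.7] [0.0056 0.0595]
60 [-45.8  55.5] [0.0115 0.0647]
70 [-39.1  51.4] [0.0182 0.0688]
80 [-31.7  48.6] [0.0256 0.0717]
90 [-24.  47.] [0.0333 0.0733]
```

```bash
python3 -m crank '[[[-0.005,0.0155,0,0,0,0,0],[-0.0065,0.0235,0,0,0,0,0],[-0.007,0.031,0,0,0,0,0],[-0.0055,0.039,0,0,0,0,0],[-0.003,0.0465,0,0,0,0,0],[0.0005,0.0535,0,0,0,0,0],[0.0055,0.0595,0,0,0,0,0],[0.0115,0.0645,0,0,0,0,0],[0.018,0.069,0,0,0,0,0],[0.0255,0.0715,0,0,0,0,0]]]' 15; python3 - <<'E'
from h import *
to(-22,47,62)
E
```

```text
time_s: 8.3
tool_pos: [505.9, 241.9, 62.4]
orientation: [3.139, -0.127, -0.001]
wrist_force: [-2.4, -0.5, 0.7]
grip_width: 0.004
grip_force: 1.0
now [-31.9  48.3  62.4] F [-2.3 -0.7  0.7] j6 2.1 t 8.3
shift [0.0099 0.0013 0.0004] turn [ 0.0001  0.0001 -0.0001]
```

```bash
python3 -m crank '[[[0.002,0.001,0,0,0,0,0],[0.004,0.0015,0,0,0,0,0],[0.006,0.0015,0,0,0,0,0],[0.008,0.0015,0,0,0,0,0],[0.009,0.0015,0,0,0,0,0],[0.009,0.0015,0,0,0,0,0],[0.009,0.0015,0,0,0,0,0],[0.009,0.0015,0,0,0,0,0],[0.009,0.0015,0,0,0,0,0],[0.009,0.0015,0,0,0,0,0]]]' 15; python3 - <<'E'
from h import *
to(-22,47,62)
E
```

```text
time_s: 9.3
tool_pos: [514.1, 240.3, 62.5]
orientation: [3.139, -0.127, -0.001]
wrist_force: [-3.3, -1.4, 0.1]
grip_width: 0.002
grip_force: 1.9
now [-23.6  47.3  62.5] F [-3.2 -1.7  0.1] j6 2.09 t 9.3
shift [0.0016 0.0003 0.0005] turn [ 0.      0.0001 -0.    ]
```

Force is still only 3 N, so I press on until the lever meets its stop.

```bash
python3 -m crank '[[[0.001,0,0,0,0,0,0],[0.002,0,0,0,0,0,0],[0.003,0,0,0,0,0,0],[0.003,0,0,0,0,0,0],[0.003,0,0,0,0,0,0],[0.003,0,0,0,0,0,0],[0.003,0,0,0,0,0,0],[0.003,0,0,0,0,0,0],[0.003,0,0,0,0,0,0],[0.003,0,0,0,0,0,0]]]' 15; python3 - <<'E'
from h import *
to(-22,47,62)
E
```

```text
time_s: 10.3
tool_pos: [514.5, 240.1, 62.3]
orientation: [3.138, -0.128, -0.008]
wrist_force: [-14.7, 3.0, 7.0]
grip_width: 0.005
grip_force: 7.3
now [-23.2  47.2  62.3] F [-14.9   1.8   7. ] j6 2.08 t 10.3
shift [0.0012 0.0002 0.0003] turn [ 0.0002  0.0009 -0.0001]
```

The lever is against its stop: 15 N with only 0.4 mm of travel. I back off, rise and cross to the right lever.

```bash
python3 -m crank '[[[-0.02,0,0,0,0,0,0],[-0.036,0,0,0,0,0,0],[-0.036,0,-0.03,0,0,0,0],[-0.036,0,-0.07,0,0,0,0],[-0.036,0.04,-0.075,0,0,0,0],[-0.036,0.085,-0.075,0,0,0,0],[-0.036,0.13,-0.075,0,0,0,0],[-0.036,0.168,-0.075,0,0,0,0],[-0.036,0.168,-0.075,0,0,0,0],[-0.036,0.168,-0.075,0,0,0,0]]]' 15; python3 - <<'E'
from h import *
import cv2
to(-58,-120,62); cv2.imwrite("pics/w5.png",cams.camera("wrist"))
E
```

```text
time_s: 11.3
tool_pos: [468.6, 75.2, 138.0]
orientation: [-3.138, 0.13, -0.003]
wrist_force: [0.1, -0.6, -0.1]
grip_width: -0.001
grip_force: 0.0
now [ -55.7 -120.9  138. ] F [ 0.1 -0.6 -0.1] j6 1.81 t 11.3
shift [-0.0025 -0.0008  0.076 ] turn [-0.0001 -0.0003 -0.0004]
```

View pics/w5.png

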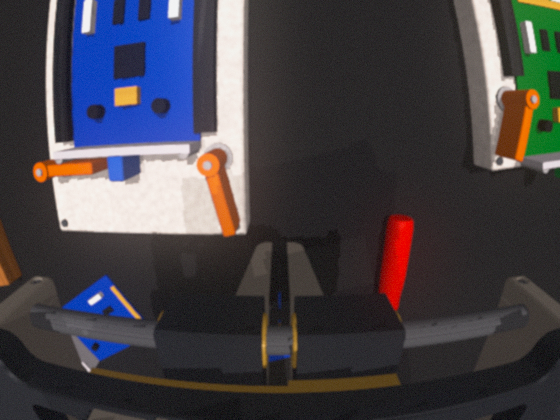

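The left lever is closed across the panel, from (40,172) to (105,165). The right one is still open, from (210,163) to (230,232), and there is room to descend outside it.

```bash
python3 -m crank '[[[-0.002,0,0.02,0,0,0,0],[-0.002,0,0.045,0,0,0,0],[-0.002,0,0.065,0,0,0,0],[-0.002,0,0.075,0,0,0,0],[-0.002,0,0.075,0,0,0,0],[-0.002,0,0.075,0,0,0,0],[-0.005,-0.008,0.075,0,0,0,0],[-0.0055,-0.016,0.075,0,0,0,0],[-0.0055,-0.016,0.075,0,0,0,0],[-0.0055,-0.016,0.075,0,0,0,0]]]' 15; python3 - <<'E'
from h import *
to(-24,-47,62)
o=loc(manip.get_obs()["tool_pos"])
for d in range(-10,91,10):
    t=np.radians(d); c=np.array([-9,74])+45*np.array([-np.cos(t),-np.sin(t)])+5*np.array([-np.sin(t),np.cos(t)])+[-10,18]; c[1]*=-1
    print(d,np.round((c-o[:2])*[1,-1]/1000,4))
E
```

```text
time_s: 12.35
tool_pos: [464.0, 92.4, 63.0]
orientation: [-3.139, 0.126, -0.001]
wrist_force: [-0.5, -0.2, -0.2]
grip_width: 0.006
grip_force: 0.0
now [ -61.6 -104.1   63. ] F [-0.5 -0.3 -0.2] j6 1.84 t 12.35
shift [ 0.0376 -0.0571  0.001 ] turn [-0.     -0.0001  0.0001]
-10 [-0.0009  0.0006]
0 [-0.0024 -0.0071]
10 [-0.0026 -0.015 ]
20 [-0.0014 -0.0228]
30 [ 0.0011 -0.0303]
40 [ 0.0049 -0.0372]
50 [ 0.0098 -0.0434]
60 [ 0.0158 -0.0486]
70 [ 0.0225 -0.0527]
80 [ 0.0299 -0.0555]
90 [ 0.0376 -0.0571]
```

```bash
python3 -m crank '[[[-0.0025,-0.007,0,0,0,0,0],[-0.0025,-0.015,0,0,0,0,0],[-0.0015,-0.023,0,0,0,0,0],[0.001,-0.03,0,0,0,0,0],[0.005,-0.037,0,0,0,0,0],[0.01,-0.0435,0,0,0,0,0],[0.016,-0.0485,0,0,0,0,0],[0.0225,-0.0525,0,0,0,0,0],[0.03,-0.0555,0,0,0,0,0],[0.03,-0.0555,0,0,0,0,0]]]' 15 && python3 -m crank '[[[0.002,-0.001,0,0,0,0,0],[0.004,-0.0015,0,0,0,0,0],[0.006,-0.0015,0,0,0,0,0],[0.008,-0.0015,0,0,0,0,0],[0.009,-0.0015,0,0,0,0,0],[0.01,-0.0015,0,0,0,0,0],[0.01,-0.0015,0,0,0,0,0],[0.01,-0.0015,0,0,0,0,0],[0.01,-0.0015,0,0,0,0,0],[0.01,-0.0015,0,0,0,0,0]]]' 15; python3 - <<'E'
from h import *
to(-22,-47,62)
E
```

```text
time_s: 13.35
tool_pos: [499.8, 145.2, 62.7]
orientation: [-3.139, 0.127, -0.003]
wrist_force: [-0.4, 0.3, -0.3]
grip_width: 0.003
grip_force: 0.0
time_s: 14.35
tool_pos: [506.3, 145.5, 62.3]
orientation: [3.139, -0.128, -0.006]
wrist_force: [-7.2, 3.7, 4.7]
grip_width: 0.008
grip_force: 3.9
now [-23.8 -47.7  62.3] F [-7.5  3.1  4.7] j6 1.93 t 14.35
shift [ 0.0018 -0.0007  0.0003] turn [ 0.0001  0.0006 -0.0001]
```

```bash
python3 -m crank '[[[0.001,0,0,0,0,0,0],[0.002,0,0,0,0,0,0],[0.003,0,0,0,0,0,0],[0.003,0,0,0,0,0,0],[0.003,0,0,0,0,0,0],[0.003,0,0,0,0,0,0],[0.003,0,0,0,0,0,0],[0.003,0,0,0,0,0,0],[0.003,0,0,0,0,0,0],[0.003,0,0,0,0,0,0]]]' 15 && python3 -m crank '[[[-0.02,0,0,0,0,0,0],[-0.039,0,0,0,0,0,0],[-0.039,0,-0.03,0,0,0,0],[-0.039,0,-0.07,0,0,0,0],[-0.039,-0.02,-0.075,0,0,0,0],[-0.039,-0.046,-0.075,0,0,0,0],[-0.039,-0.046,-0.075,0,0,0,0],[-0.039,-0.046,-0.075,0,0,0,0],[-0.039,-0.046,-0.075,0,0,0,0],[-0.039,-0.046,-0.075,0,0,0,0]]]' 15; python3 - <<'E'
from h import *
import cv2
to(-22,-47,62); im=cams.camera("wrist"); cv2.imwrite("pics/w6.png",cv2.resize(im[100:300,130:430],None,fx=2.6,fy=2.6,interpolation=cv2.INTER_CUBIC))
E
```

```text
time_s: 15.35
tool_pos: [506.6, 145.3, 62.0]
orientation: [3.138, -0.128, -0.014]
wrist_force: [-17.1, 6.7, 11.9]
grip_width: 0.005
grip_force: 8.6
time_s: 16.35
tool_pos: [475.8, 193.5, 137.3]
orientation: [3.139, -0.128, -0.001]
wrist_force: [1.0, -0.1, 0.0]
grip_width: 0.006
grip_force: 0.0
now [-58.   -2.4 137.3] F [ 1. -0.  0.] j6 2.04 t 16.35
shift [0.0361 0.0446 0.0753] turn [ 0.0001  0.0001 -0.0001]
```

View pics/w6.png

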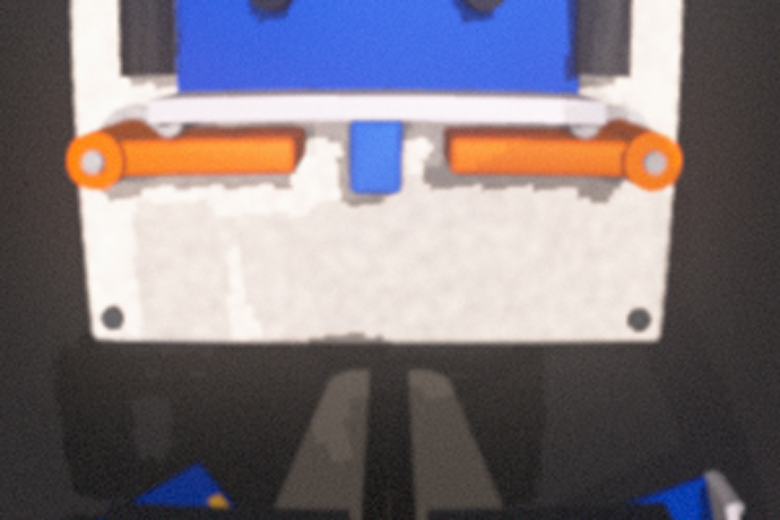

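Both levers lie flat across the panel: left from (92,160) to (300,150), right from (655,160) to (447,150). The panel is parallel and home behind them, and the gripper is clear.

```bash
python3 -c "
from cell import manip
print(manip.job_done())"
```

```text
the job is handed in; nothing more can be done
None
```

The blue board is slid home and both orange levers are closed across its panel, as the last wrist picture shows; the green board was not touched, and I handed the job in at about 16 s of the 50 s allowed.

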